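Sort look-alike press weights by the drag of their undersides

TASK

Four steel press weights lie in a row across the middle of the glass plate; they look the same, but two have a rough-ground underside and two a polished one, which you can only feel as drag when you slide them on the glass. Slide every ground weight to the near stop rail (the one closest to the robot) and every polished weight to the far stop rail, so that each ends flat against its rail on the glass. Slide them without lifting or tipping them, and leave the seedling, the tomato and the potato where they are.

Things in the scene. Friction and masses are not known exactly. Their poses are not given: they have to be found in the camera images.
- plate: fixed greenish glass plate lying on the bench, 274 mm (its x) by 420 mm (its y), 10 mm thick, with a stop rail along the whole of its near and of its far edge. Origin: centre of its underside, on the bench; x points away from the robot, from near rail to far rail (turned by up to 0.13 rad), y along the rails to the left, z up; glass surface at z = 10 mm
- near_rail (a point): middle of the near stop rail's inner face, at glass level (x = -125 mm in the plate's frame; axes as the plate's). Fixed aluminium bar 12 mm thick, its top 14 mm above the glass. A weight flat against it has its centre at x = -95 mm in the plate's frame
- far_rail (a point): the same for the far stop rail (x = +125 mm in the plate's frame); a weight flat against it has its centre at x = +95 mm. The plate's two short sides (y = -210 and +210 mm) have no rail
- mark_1 (a point): a point of the plate, NOT of a weight, where the leftmost of the four weights starts: x = 0, y = +150 mm in the plate's frame, 13 mm above the glass (half-way up a weight). Each weight is a plain steel block, 60 mm (along the plate's x) by 72 mm (along y), 26 mm high, 0.8 to 0.96 kg. Its centre starts within 15 mm of its mark along the plate's x and 3 mm along y, turned by at most 0.05 rad
- mark_2 (a point): the same for the second weight from the left: y = +50 mm in the plate's frame. Which two are ground and which two polished changes from time to time and cannot be seen. Pushed steadily along the glass, a ground weight resists with 3.7 to 7 N and a polished one with 0.5 to 1 N; their sides are smooth and slippery
- mark_3 (a point): the same for the third weight from the left: y = -50 mm in the plate's frame. Neighbouring weights start about 28 mm apart
- mark_4 (a point): the same for the rightmost weight: y = -150 mm in the plate's frame
- seedling: bystander: blue plastic pot, 100 mm across and 85 mm high, with a leafy seedling up to 150 mm high, on the bench to the left of the plate; origin at the centre of its underside
- tomato: bystander: tomato, 70 mm across and 52 mm high, on the bench to the right of the plate; origin at the centre of its underside
- potato: bystander: potato, 90 mm long, 56 mm wide and 54 mm high, on the bench to the right of the plate; origin at the centre of its underside

How it is judged:
At the end, for the whole second after the job is handed in: Both ground weights lie on the glass against the near rail and both polished weights lie on the glass against the far rail: each one's centre at most 8 mm farther from the rail's inner face than when it is flush (30 mm), and within 185 mm of the plate's middle along the rail (x of ground_a_c0 in the frame of plate between -0.1 and -0.087 m and y of ground_a_c0 in the frame of plate between -0.185 and 0.185 m and z of ground_a_c0 in the frame of plate between 0.02 and 0.028 m and x of ground_b_c0 in the frame of plate between -0.1 and -0.087 m and y of ground_b_c0 in the frame of plate between -0.185 and 0.185 m and z of ground_b_c0 in the frame of plate between 0.02 and 0.028 m and x of polished_a_c0 in the frame of plate between 0.087 and 0.1 m and y of polished_a_c0 in the frame of plate between -0.185 and 0.185 m and z of polished_a_c0 in the frame of plate between 0.02 and 0.028 m and x of polished_b_c0 in the frame of plate between 0.087 and 0.1 m and y of polished_b_c0 in the frame of plate between -0.185 and 0.185 m and z of polished_b_c0 in the frame of plate between 0.02 and 0.028 m); the robot touches nothing.
It fails at once if a weight is lifted more than 12 mm off the glass or tipped by more than 0.25 rad (height (world z) of any of ground_a_c0, ground_b_c0, polished_a_c0, polished_b_c0 above 0.036 m or angle between any of ground_a_c0, ground_b_c0, polished_a_c0, polished_b_c0's own z axis and vertical above 0.25 rad).
It fails at once if the seedling, the tomato or the potato is moved by more than 20 mm (distance of any of seedling, tomato, potato from where it was at the start of the episode above 0.02 m).
It also fails if it takes over 72 s, if anything falls off the work surface, if the arm or the gripper's body presses on something with over 40 N, if the wrist force passes 120 N, or if a joint passes its speed limit or range.

ROBOT

A 6-joint arm with a two-finger parallel gripper is mounted at the origin on the work surface. World frame = base frame: x ahead of the robot, y to its left, z up, the work surface at z = 0. Lengths are in m, angles in rad, forces in N, time in s.
With the tool pointing down it reaches from about 0.35 to 0.975 m from the base axis. Payload 4.9 kg.
Tool frame: the origin (TCP) lies on the centre line of the jaws, within the pads' length; the fingertips stand 14 mm ahead of it and the grasp point (between the pads) lies 5 mm behind it; y points along the fingers, z is the direction in which the jaws open and shut, and the axes are right-handed (so a half turn about y gives the same grasp; the last joint's range is limited). The gripper opens to 85 mm and grips with 20 to 120 N. Pads are 22 mm wide; open, the fingers measure 114 mm over their backs; the gripper's body (76 mm by 85 mm) begins 54 mm behind the grasp point. The pads swing forward as they close: fully open they stand 13 mm farther back than shut.
Start: joints at [1.107, 0.053, 1.613, -0, 1.476, -0.119], TCP at [0.211, 0.588, 0.245] pointing down, gripper open.
Joint ranges: [-3.01, 3.01], [-1.01, 2.22], [0.06, 2.58], [-1.02, 4.17], [0.09, 2.62], [-3.14, 3.14]. Speed limits (rad/s): [2.57, 2.57, 3.14, 3.14, 3.14, 3.14].

INTERFACE

Orientations are given as a rotation vector (axis times angle).
In Python, from station import ctrl gives the robot as it stands.
- The arm moves only by the tool servo_tool, never from a script. Its arguments are lists of equal length, an entry for each row: "delta_pos": the shift along the tool's x, y, z in m, a list of three; "dr": the turn, a rotation vector about the tool's x, y, z in degrees, a list of three; "grip": the opening, from 0 (shut) to 1 (fully open). In form: {"delta_pos": [[x, y, z], ...], "dr": [[rx, ry, rz], ...], "grip": [grip, ...]}. A call has 1 to 5 rows; each row shifts and turns the pose as measured when the row begins, along the tool's axes as they then stand; what a row does not reach is not made up. A row lasts 1/8 s, in which the tool goes at most 62.5 mm and 10.7 degrees, less where a joint would pass 70% of its speed; a pose out of reach is approached as far as the arm can. A call is refused whole if a number of a shift passes 0.0625 or a number of a turn 10.7, either way. A call with a gripper value outside its range is refused whole. The fingers move at their own pace and stop on an object; "grip_force" is the grip in N (left out, the last holds). Time passes only in rows, so rows that do not move let the fingers close. It gives the time, the measured TCP pose, the force and the opening at its end, in the units of the state.
- ctrl.get_obs(): the state, without advancing time (a new reading comes with each control period).
- ctrl.get_image(name): name is "scene" or "side" or "wrist"; returns the picture (480x640x3 uint8, red, green, blue); there is no depth.
- ctrl.camera_params(name): a dict with "fovy" (degrees; the focal length in pixels is half the picture's height over the tangent of half this angle, whatever the lens; pixels are square), "cx", "cy" (the principal point, pixels), "eye" and "rotation" of the camera in the world. Camera axes: x right, y down, z forward; pixel columns grow to the right and rows downward; lengths in m; the calibration is good to about 2 mm. The wrist camera is an equidistant fisheye: a pixel r from the principal point sees the ray r / f radians off the axis. A picture is of the moment at which its call begins: read the wrist's pose just before it. camera_params takes no time and is no camera call; for the wrist camera it gives the pose at the moment of the call.
- ctrl.finish_job(): hands the job in, once; it reports no verdict.
Trained networks look in the newest picture that a camera, given by its name, has taken for a name from the list of things; names that differ only in an ending like _2 or _b are one class to them, and where a whole thing is asked for, a point or a joint stands for the part that bears it (a point fixed in the world has none). Each returns a list of dicts, best first, with "score" (0 to 1); they miss things now and then, are a little off and sometimes report something else, mostly with a low value. They report only what shows in the picture. A call takes as long as a camera call.
- ctrl.masks_of(camera, label): "pixels" (480x640 bool, what is visible of it) and "extent" ([left, top, right, bottom] in pixels, round what is visible of it).
The state is a dict: "t": time; "q": joint angles; "dq": joint speeds; "effort": joint torques, N m; "tool_pos": TCP position; "tool_rot": TCP orientation; "contact_force": force on the tool from outside, world axes, zero at the start; "wrist_torque": the same for the moment, N m; "opening": finger opening in m.
Only numpy, scipy, OpenCV 4.12 (cv2) and the standard library are available. Lean on these libraries where they do the work, as an engineer would, in place of code of your own. Each camera call takes 0.05 s, during which the arm holds its last target.

## Working session

There is one attempt and no reset: what is moved stays moved. The work goes in short steps, Python scripts to look and compute and a tool call to move; the robot and the scene stay as the last step left them, time stands still between calls to the robot, and variables do not carry over. Pictures are saved under pics/ and viewed, and the job is handed in when it is done.

Besides the shell and the picture viewer there is one more tool, called after ">>>" as name(argument=value, ...) on one line, values as JSON. servo_tool: Moves the arm, as the interface text tells. Its arguments: {"type":"object","properties":{"delta_pos":{"type":"array","items":{"type":"array","items":{"type":"number"}}},"dr":{"type":"array","items":{"type":"array","items":{"type":"number"}}},"grip":{"type":"array","items":{"type":"number"}},"grip_force":{"type":"number"}},"required":["delta_pos","dr","grip"]}

```bash
ls; mkdir -p pics
python3 - <<'E'
from station import ctrl
import cv2,numpy as np
o=ctrl.get_obs();print(o)
for n in ["scene","side"]:
    im=ctrl.get_image(n);cv2.imwrite(f"pics/{n}0.png",im[:,:,::-1])
for n in ["scene","side","wrist"]: print(n,ctrl.camera_params(n))
E
```

```text
pics
{'t': 0.0, 'q': array([ 1.10699267e+00,  5.33418272e-02,  1.61430748e+00,  1.80896501e-05,
        1.47599948e+00, -1.18981015e-01]), 'dq': array([ 0.00030341, -0.00173315,  0.00110101,  0.00078849,  0.00021242,
        0.0023247 ]), 'effort': array([-1.41432665e-03, -3.93660808e+01, -3.70189834e+01, -1.26692903e-04,
        6.91281661e-03, -1.06417292e-05]), 'tool_pos': array([0.21098244, 0.58767548, 0.24406426]), 'tool_rot': array([-1.5557757 ,  0.27113426, -0.27017515]), 'contact_force': array([0.74959046, 0.12908025, 0.68930281]), 'wrist_torque': array([-0.03070521, -0.0918763 , -0.00919769]), 'opening': 0.08556546276485158}
scene {'fovy': 55.028456448521005, 'cx': 315.85140672008976, 'cy': 241.73257881825143, 'eye': array([1.16973949, 0.66091721, 0.62240992]), 'rotation': array([-0.88424616, -2.30761033,  1.26151176])}
side {'fovy': 46.22054113171929, 'cx': 312.5763371100127, 'cy': 237.28121203509795, 'eye': array([ 0.44981991, -0.91851337,  0.97616747]), 'rotation': array([-2.36770762,  0.16096134, -0.04990239])}
wrist {'fovy': 65.70646984690485, 'cx': 326.9632791920544, 'cy': 241.85383193844066, 'eye': array([0.13662148, 0.61446694, 0.37399807]), 'rotation': array([2.34819345, 1.65204715, 0.25946645])}
```

View pics/scene0.png

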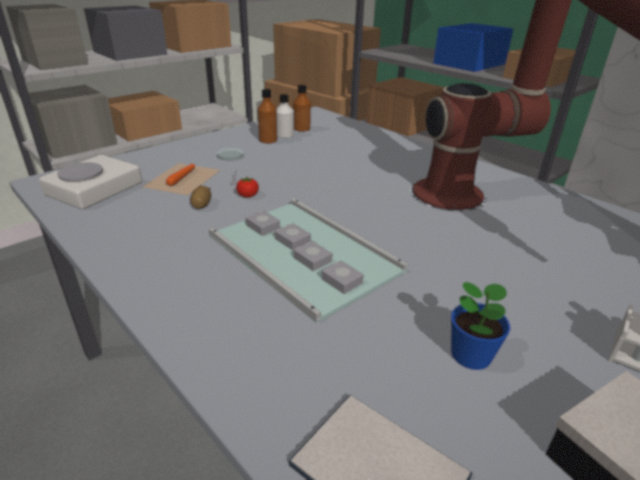

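View pics/side0.png

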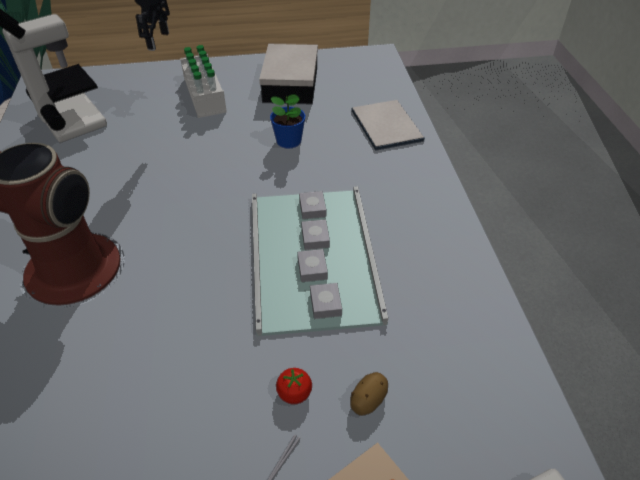

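The side view shows the near rail at about (254,195)–(258,326) and the far rail at (356,188)–(385,317). The four weights lie between them, at about (313,205), (316,234), (312,265) and (326,299). Next I'll fit the plate pose from both cameras.

```bash
cat > h.py <<'E'
from station import ctrl
import cv2,numpy as np
from scipy.spatial.transform import Rotation as R
def cam(n):
    p=ctrl.camera_params(n);f=240/np.tan(np.radians(p['fovy'])/2)
    return p,f,R.from_rotvec(p['rotation']).as_matrix()
def proj(n,P):
    p,f,M=cam(n);c=(np.atleast_2d(P)-p['eye'])@M
    return np.c_[p['cx']+f*c[:,0]/c[:,2],p['cy']+f*c[:,1]/c[:,2]]
def back(n,uv,z):
    p,f,M=cam(n);uv=np.atleast_2d(uv)
    d=np.c_[(uv[:,0]-p['cx'])/f,(uv[:,1]-p['cy'])/f,np.ones(len(uv))]@M.T
    return p['eye']+d*((z-p['eye'][2])/d[:,2])[:,None]
E
python3 - <<'E'
from h import *
from scipy.optimize import least_squares
ims={}
for n in ["scene","side"]:
    im=ctrl.get_image(n)[:,:,::-1].copy();ims[n]=im
    for l in ["plate","mark_1","weight","seedling","tomato","potato"]:
        try:
            for r in ctrl.masks_of(n,l)[:5]:
                print(n,l,round(r['score'],2),r['extent'],r['pixels'].sum())
                if l in("plate","mark_1") : np.save(f"m_{n}_{l}.npy",r['pixels']) if r['score']>.5 else 0
        except Exception as e: print(l,e)
    np.save(f"im_{n}.npy",im)
E
```

```text
scene plate 0.77 [205.0, 197.3, 407.2, 325.5] 9367
scene plate 0.24 [234.9, 177.2, 256.8, 198.3] 396
scene mark_1 0.73 [206.8, 200.5, 407.7, 323.7] 9516
weight it knows: far_rail, mark, near_rail, plate, potato, seedling, tomato
scene tomato 0.78 [235.1, 178.9, 261.1, 200.8] 401
scene potato 0.63 [190.4, 184.4, 209.1, 208.8] 391
side plate 0.54 [250.1, 187.9, 388.5, 335.3] 13353
side mark_1 0.75 [250.0, 187.9, 385.6, 335.1] 13307
weight it knows: far_rail, mark, near_rail, plate, potato, seedling, tomato
side seedling 0.72 [269.4, 97.4, 306.0, 148.0] 1446
side tomato 0.88 [274.3, 367.3, 314.8, 403.4] 1052
side potato 0.67 [350.9, 373.2, 388.5, 413.8] 1237
```

```bash
cat > fit.py <<'E'
from h import *
from scipy.optimize import minimize
def w(pose,P): 
    x,y,a=pose;P=np.atleast_2d(P);c,s=np.cos(a),np.sin(a)
    return np.c_[x+c*P[:,0]-s*P[:,1],y+s*P[:,0]+c*P[:,1],P[:,2]]
def box(x0,x1,y0,y1,z0,z1): return np.array([[x,y,z] for x in(x0,x1) for y in(y0,y1) for z in(z0,z1)])
BX=[box(-.137,.137,-.21,.21,0,.01),box(-.137,-.125,-.21,.21,.01,.024),box(.125,.137,-.21,.21,.01,.024)]
S=4
def sil(n,pose,boxes):
    m=np.zeros((480*S,640*S),np.uint8)
    for b in boxes:
        h=cv2.convexHull((proj(n,w(pose,b))*S+S/2-.5).astype(np.float32)).astype(np.int32)
        cv2.fillConvexPoly(m,h,255)
    return cv2.resize(m,(640,480),interpolation=cv2.INTER_AREA)/255.
E
python3 - <<'E'
from fit import *
M={n:[np.load(f"m_{n}_{l}.npy").astype(float) for l in("plate","mark_1")] for n in("scene","side")}
M={n:cv2.GaussianBlur((v[0]+v[1])/2,(5,5),0) for n,v in M.items()}
def cost(p,ns=("scene","side")): return sum(np.abs(sil(n,p,BX)-M[n]).sum() for n in ns)
c=back("side",[[318,259]],.01)[0];print(c)
for ns in (("scene","side"),("side",),("scene",)):
    best=None
    for a in(-.1,0,.1):
        r=minimize(cost,[c[0],c[1],a],args=(ns,),method="Nelder-Mead",options=dict(initial_simplex=np.array([[c[0],c[1],a],[c[0]+.01,c[1],a],[c[0],c[1]+.01,a],[c[0],c[1],a+.05]]),xatol=1e-4,fatol=1))
        if best is None or r.fun<best.fun: best=r
    print(ns,best.x,best.fun)
    if len(ns)==2: np.save("plate.npy",best.x)
p=np.load("plate.npy")
for n,(x0,y0,x1,y1) in dict(scene=(195,190,415,335),side=(240,180,395,340)).items():
    im=np.load(f"im_{n}.npy");k=4 if n=="side" else 3.6
    A=cv2.resize(im[y0:y1,x0:x1],None,fx=k,fy=k,interpolation=cv2.INTER_CUBIC)
    for b in BX[:]:
        for i in range(8):
            for j in range(i):
                if bin(i^j).count('1')==1:
                    q=((proj(n,w(p,b[[i,j]]))-[x0,y0]+.5)*k).astype(int);cv2.line(A,tuple(map(int,q[0])),tuple(map(int,q[1])),(0,0,255),1)
    for y in(.15,.05,-.05,-.15):
        q=((proj(n,w(p,[[0,y,.036]]))-[x0,y0]+.5)*k).astype(int)[0];cv2.circle(A,tuple(map(int,q)),3,(255,0,0),-1)
    cv2.imwrite(f"pics/ov_{n}.png",A)
E
```

```text
[ 0.56488172 -0.06105956  0.01      ]
('scene', 'side') [ 0.5545619  -0.04125979 -0.03411977] 6848.255024509805
('side',) [ 0.55476411 -0.04123688 -0.03486204] 3619.6542892156867
('scene',) [ 0.55410841 -0.04175933 -0.03394974] 3212.879718137255
```

```bash
python3 -c "
import cv2
a=cv2.imread('pics/ov_scene.png');b=cv2.imread('pics/ov_side.png');print(a.shape,b.shape)"
```

```text
(522, 792, 3) (640, 620, 3)
```

View pics/ov_side.png

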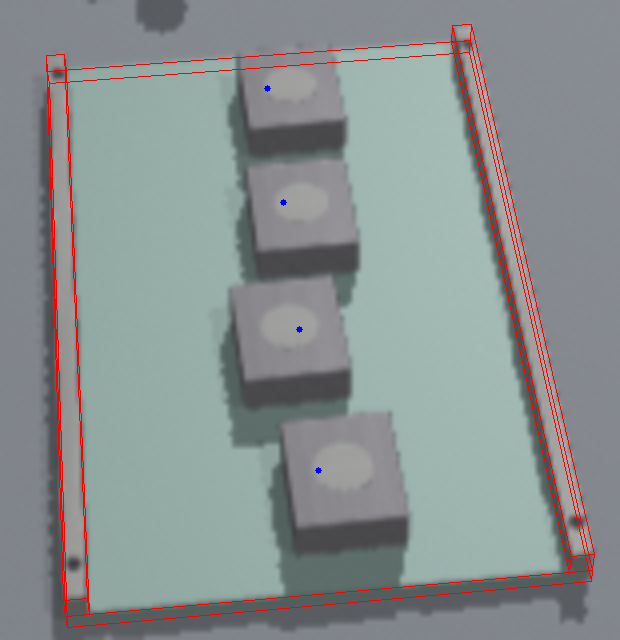

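View pics/ov_scene.png

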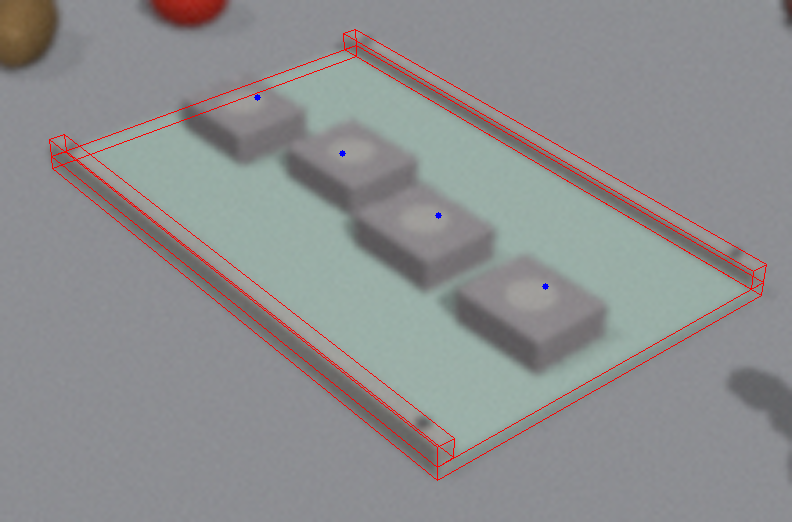

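The fit agrees with both pictures, and each single-camera fit comes within 1 mm of it. The discs on top of the weights sit at crop pixels (290,83), (303,201), (290,325) and (343,467). I'll measure weight offsets from those.

```bash
cat >> fit.py <<'E'
def inv(p,P):
    c,s=np.cos(p[2]),np.sin(p[2]);d=np.atleast_2d(P)[:,:2]-p[:2]
    return np.c_[c*d[:,0]+s*d[:,1],-s*d[:,0]+c*d[:,1]]
def tgt(p,x,y,z=.03):
    "delta in tool axes to plate point, and turn for tool z along plate y"
    o=ctrl.get_obs();T=R.from_rotvec(o['tool_rot']);M=T.as_matrix()
    g=w(p,[[x,y,z]])[0];d=M.T@(g-o['tool_pos'])
    best=None
    for s in(1,-1):
        zt=s*np.array([-np.sin(p[2]),np.cos(p[2]),0]);yt=np.array([0,0,-1.]);xt=np.cross(yt,zt)
        dr=(T.inv()*R.from_matrix(np.c_[xt,yt,zt])).as_rotvec(degrees=True)
        if best is None or np.linalg.norm(dr)<np.linalg.norm(best): best=dr
    print("t",round(o['t'],2),"plate xy",inv(p,o['tool_pos']).round(4),"z",o['tool_pos'][2].round(4),"q",o['q'].round(2))
    print("tool axes in plate\n",(R.from_euler('z',-p[2])*T).as_matrix().round(3))
    print("d",d.round(4),"dr",best.round(2),"F",o['contact_force'].round(2))
E
python3 - <<'E'
from fit import *
p=np.load("plate.npy")
uv=np.array([[290,83],[303,201],[290,325],[343,467.]])/4+[240,180]-.5
print(inv(p,back("side",uv,.036)).round(4))
uv=np.array([[240,94],[353,151],[424,218],[530,294.]])/3.6+[195,190]-.5
print(inv(p,back("scene",uv,.036)).round(4))
tgt(p,.062,.15,.15)
E
```

```text
[[ 0.0142  0.1537]
 [ 0.0118  0.0501]
 [-0.0052 -0.0464]
 [ 0.013  -0.1492]]
[[ 0.0068 -0.1627]
 [-0.0075 -0.0484]
 [ 0.0086  0.0461]
 [ 0.0127  0.15  ]]
t 0.7 plate xy [[-0.3646  0.6174]] z 0.2453 q [ 1.11  0.05  1.61  0.    1.48 -0.12]
tool axes in plate
 [[ 0.952  0.     0.306]
 [-0.306  0.     0.952]
 [-0.    -1.     0.   ]]
d [ 0.5491  0.0953 -0.3146] dr [ -0.  -17.8  -0. ] F [-1.15  0.44  1.51]
```

>>> servo_tool(delta_pos=[[0.03, 0, -0.01], [0.03, 0, -0.02], [0.055, 0, -0.055], [0.055, 0, -0.055], [0.055, 0, -0.055]], dr=[[0, -8.9, 0], [0, -8.9, 0], [0, 0, 0], [0, 0, 0], [0, 0, 0]], grip=[0.5, 0.5, 0.5, 0.5, 0.5])

```text
t: 1.32
tool_pos: [0.3924, 0.4077, 0.2457]
tool_rot: [-1.569, 0.011, -0.013]
contact_force: [0.2, 1.3, 0.4]
opening: 0.0428
```

```bash
python3 -c "
from fit import *
tgt(np.load('plate.npy'),.068,.152,.06)"
```

```text
t 1.32 plate xy [[-0.1773  0.4432]] z 0.2457 q [ 0.67 -0.09  1.75  0.    1.48 -0.88]
tool axes in plate
 [[ 1.     0.001 -0.019]
 [ 0.019  0.002  1.   ]
 [ 0.001 -1.     0.002]]
d [ 0.2395  0.1855 -0.2962] dr [-0.11  1.1   0.08] F [0.16 1.26 0.37]
```

>>> servo_tool(delta_pos=[[0.05, 0, -0.06], [0.05, 0, -0.06], [0.05, 0, -0.06], [0.05, 0, -0.06], [0.04, 0, -0.056]], dr=[[0, 1.1, 0], [0, 0, 0], [0, 0, 0], [0, 0, 0], [0, 0, 0]], grip=[0.5, 0.5, 0.5, 0.5, 0.5])

```text
t: 1.95
tool_pos: [0.5811, 0.1584, 0.2469]
tool_rot: [-1.567, 0.023, -0.031]
contact_force: [0.5, 0.7, 0.8]
opening: 0.0427
```

```bash
python3 -c "
from fit import *
tgt(np.load('plate.npy'),.068,.152,.04)"
```

```text
t 1.95 plate xy [[0.0197 0.2004]] z 0.2469 q [ 0.14 -0.01  1.67  0.    1.47 -1.4 ]
tool axes in plate
 [[ 1.     0.005  0.001]
 [-0.001  0.004  1.   ]
 [ 0.005 -1.     0.004]]
d [ 0.0472  0.2069 -0.0493] dr [-0.24 -0.03  0.3 ] F [0.52 0.72 0.77]
```

>>> servo_tool(delta_pos=[[0.03, 0.03, -0.03], [0.02, 0.055, -0.02], [0, 0.055, 0], [0, 0.045, 0], [0, 0.02, 0]], dr=[[0, 0, 0.3], [0, 0, 0], [0, 0, 0], [0, 0, 0], [0, 0, 0]], grip=[0.5, 0.5, 0.5, 0.5, 0.5])

```text
t: 2.58
tool_pos: [0.638, 0.1003, 0.0415]
tool_rot: [-1.566, 0.025, -0.042]
contact_force: [-0.8, 0.5, 1.3]
opening: 0.0429
```

```bash
python3 -c "
from fit import *
tgt(np.load('plate.npy'),.058,.153,.032)
cv2.imwrite('pics/a1.png',cv2.resize(ctrl.get_image('scene')[170:350,190:420,::-1],None,fx=3.3,fy=3.3))
cv2.imwrite('pics/a2.png',cv2.resize(ctrl.get_image('side')[150:350,230:410,::-1],None,fx=3,fy=3))"
```

```text
t 2.58 plate xy [[0.0786 0.1443]] z 0.0415 q [ 0.04  0.29  1.71  0.    1.13 -1.49]
tool axes in plate
 [[ 1.     0.011  0.009]
 [-0.009  0.005  1.   ]
 [ 0.011 -1.     0.005]]
d [-0.0208  0.0093  0.0085] dr [-0.28 -0.5   0.64] F [-0.8   0.49  1.25]
```

View pics/a1.png

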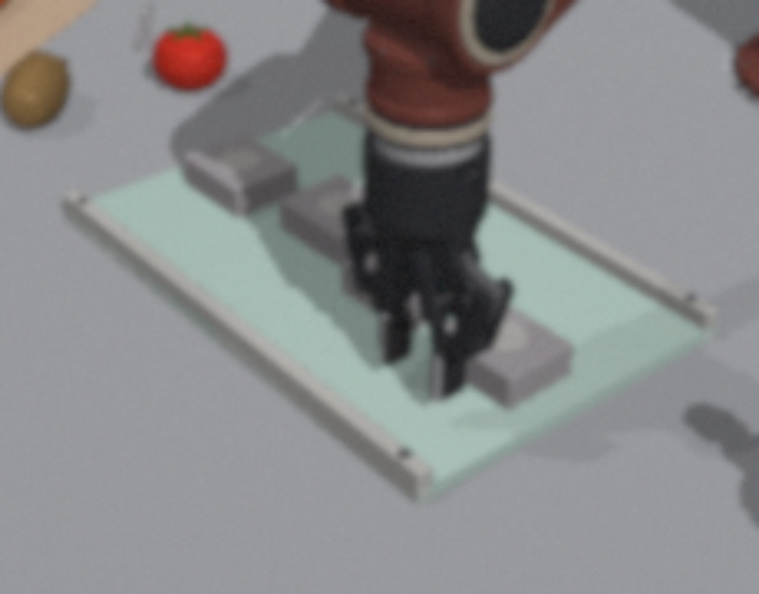

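View pics/a2.png

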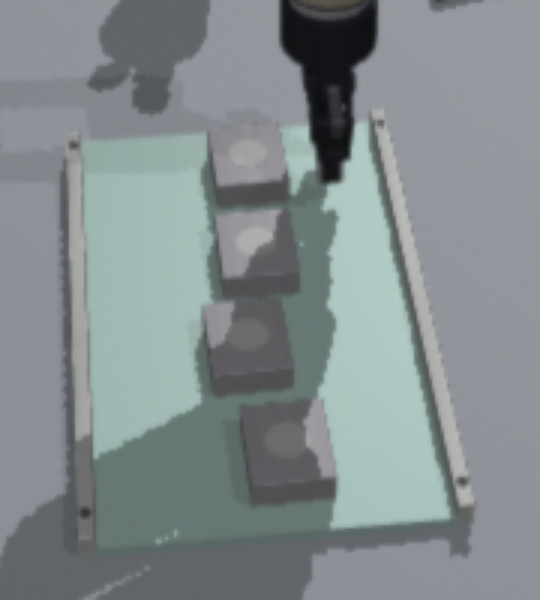

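The pictures show the fingertips at a2 pixel (330,178), on the glass far of W1 and clear of it. I'll lower a little, then push slowly toward the near rail.

>>> servo_tool(delta_pos=[[-0.006, 0.009, 0.009], [0, 0.002, 0.002], [-0.006, 0, 0], [-0.005, 0, 0], [-0.005, 0, 0]], dr=[[0, -0.5, 0.6], [0, 0, 0], [0, 0, 0], [0, 0, 0], [0, 0, 0]], grip=[0.5, 0.5, 0.5, 0.5, 0.5])

```text
t: 3.3
tool_pos: [0.6203, 0.1144, 0.0383]
tool_rot: [-1.565, 0.015, -0.034]
contact_force: [0.5, -0.3, -0.3]
opening: 0.0425
```

>>> servo_tool(delta_pos=[[-0.006, 0, 0], [-0.006, 0, 0], [-0.006, 0, 0]], dr=[[0, 0, 0], [0, 0, 0], [0, 0, 0]], grip=[0.5, 0.5, 0.5])

```text
t: 3.68
tool_pos: [0.6017, 0.1148, 0.0388]
tool_rot: [-1.565, 0.014, -0.036]
contact_force: [0.8, 0.1, -0.7]
opening: 0.0426
```

>>> servo_tool(delta_pos=[[-0.006, 0, 0], [-0.006, 0, 0]], dr=[[0, 0, 0], [0, 0, 0]], grip=[0.5, 0.5])

```text
t: 3.92
tool_pos: [0.5891, 0.1151, 0.0388]
tool_rot: [-1.565, 0.013, -0.037]
contact_force: [1.0, -0.4, 0.7]
opening: 0.0427
```

>>> servo_tool(delta_pos=[[-0.006, 0, 0], [-0.006, 0, 0]], dr=[[0, 0, 0], [0, 0, 0]], grip=[0.5, 0.5])

```text
t: 4.18
tool_pos: [0.5763, 0.1156, 0.0386]
tool_rot: [-1.565, 0.013, -0.037]
contact_force: [0.5, -0.0, -0.1]
opening: 0.0427
```

```bash
python3 -c "
from fit import *
tgt(np.load('plate.npy'),-.054,.153,.032)"
```

```text
t 4.17 plate xy [[0.0164 0.1575]] z 0.0386 q [ 0.07  0.17  1.85  0.01  1.1  -1.47]
tool axes in plate
 [[ 1.     0.015 -0.002]
 [ 0.002  0.006  1.   ]
 [ 0.015 -1.     0.006]]
d [-0.0705  0.0055 -0.0043] dr [-0.36  0.12  0.86] F [ 0.49 -0.03 -0.11]
```

```bash
python3 -c "
from fit import *
cv2.imwrite('pics/a3.png',cv2.resize(ctrl.get_image('side')[150:350,230:410,::-1],None,fx=3,fy=3))"
```

```text
(no output)
```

View pics/a3.png

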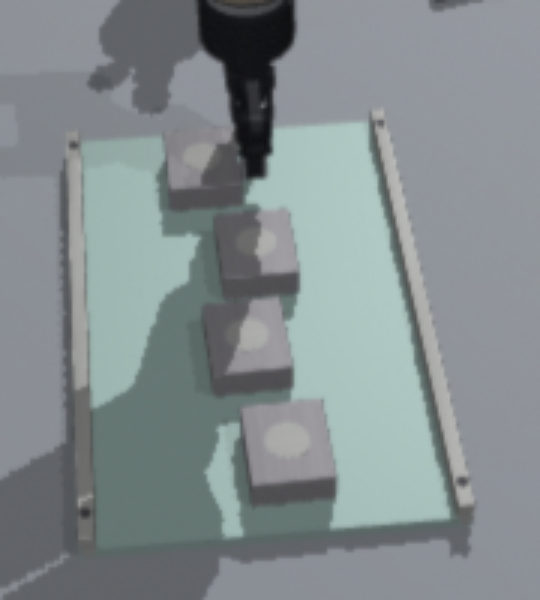

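W1 moved about 40 mm with roughly 0.7 N of drag, so it is polished. I'll hop to its near side and push it to the far rail.

>>> servo_tool(delta_pos=[[0.004, -0.045, -0.003], [-0.045, -0.005, 0], [-0.05, 0, 0], [-0.004, 0.03, 0], [0, 0.022, 0]], dr=[[0, 0, 0.6], [0, 0, 0], [0, 0, 0], [0, 0, 0], [0, 0, 0]], grip=[0.5, 0.5, 0.5, 0.5, 0.5])

```text
t: 4.85
tool_pos: [0.4774, 0.116, 0.0393]
tool_rot: [-1.564, 0.02, -0.03]
contact_force: [0.1, 0.2, 1.1]
opening: 0.0423
```

```bash
python3 -c "
from fit import *
tgt(np.load('plate.npy'),-.075,.153,.033)"
```

```text
t 4.85 plate xy [[-0.0825  0.1545]] z 0.0393 q [ 0.08 -0.04  2.08  0.01  1.1  -1.46]
tool axes in plate
 [[ 1.     0.007 -0.002]
 [ 0.002  0.007  1.   ]
 [ 0.007 -1.     0.007]]
d [ 0.0075  0.0063 -0.0015] dr [-0.4   0.13  0.38] F [0.11 0.17 1.08]
```

>>> servo_tool(delta_pos=[[0.006, 0.006, -0.001], [0.01, 0, 0], [0.012, 0, 0], [0.012, 0, 0], [0.012, 0, 0]], dr=[[0, 0, 0], [0, 0, 0], [0, 0, 0], [0, 0, 0], [0, 0, 0]], grip=[0.5, 0.5, 0.5, 0.5, 0.5])

```text
t: 5.48
tool_pos: [0.532, 0.1131, 0.0332]
tool_rot: [-1.564, 0.022, -0.028]
contact_force: [-0.8, 0.9, 0.2]
opening: 0.0423
```

>>> servo_tool(delta_pos=[[0.012, 0, 0], [0.012, 0, 0], [0.012, 0, 0], [0.012, 0, 0], [0.012, 0, 0]], dr=[[0, 0, 0], [0, 0, 0], [0, 0, 0], [0, 0, 0], [0, 0, 0]], grip=[0.5, 0.5, 0.5, 0.5, 0.5])

```text
t: 6.1
tool_pos: [0.597, 0.111, 0.0338]
tool_rot: [-1.564, 0.021, -0.029]
contact_force: [-0.9, -0.8, -0.0]
opening: 0.0424
```

```bash
python3 -c "
from fit import *
tgt(np.load('plate.npy'),.054,.153,.035)
cv2.imwrite('pics/a4.png',cv2.resize(ctrl.get_image('side')[150:350,230:410,::-1],None,fx=3,fy=3))"
```

```text
t 6.1 plate xy [[0.0372 0.1537]] z 0.0338 q [ 0.06  0.23  1.8   0.01  1.11 -1.48]
tool axes in plate
 [[ 1.     0.005 -0.002]
 [ 0.002  0.007  1.   ]
 [ 0.005 -1.     0.007]]
d [ 0.0168 -0.0011 -0.0007] dr [-0.4   0.12  0.27] F [-0.94 -0.81 -0.02]
```

View pics/a4.png

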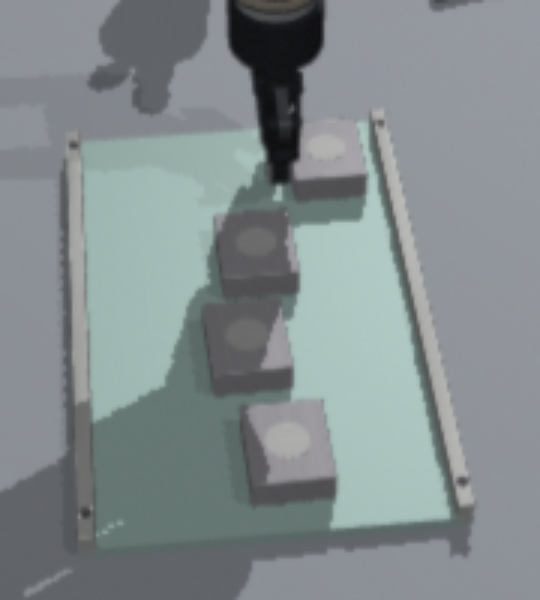

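W1, now at about (328,155), is close to the far rail. I'll push it gently the rest of the way until the force rises.

>>> servo_tool(delta_pos=[[0.006, 0, 0], [0.006, 0, 0], [0.004, 0, 0], [0.003, 0, 0]], dr=[[0, 0, 0], [0, 0, 0], [0, 0, 0], [0, 0, 0]], grip=[0.5, 0.5, 0.5, 0.5])

```text
t: 6.65
tool_pos: [0.6136, 0.1104, 0.0323]
tool_rot: [-1.564, 0.032, -0.02]
contact_force: [-9.9, -0.0, 2.6]
opening: 0.0425
```

>>> servo_tool(delta_pos=[[0.003, 0, 0], [0.003, 0, 0]], dr=[[0, 0, 0], [0, 0, 0]], grip=[0.5, 0.5])

```text
t: 6.9
tool_pos: [0.6135, 0.1103, 0.0292]
tool_rot: [-1.565, 0.045, -0.008]
contact_force: [-7.9, 0.5, 1.2]
opening: 0.0425
```

```bash
python3 -c "
from fit import *
tgt(np.load('plate.npy'),.054,.153,.035)
cv2.imwrite('pics/a5.png',cv2.resize(ctrl.get_image('side')[150:350,230:410,::-1],None,fx=3,fy=3))"
```

```text
t 6.9 plate xy [[0.0537 0.1535]] z 0.0292 q [ 0.06  0.28  1.74  0.01  1.14 -1.49]
tool axes in plate
 [[ 1.    -0.024 -0.001]
 [ 0.001  0.006  1.   ]
 [-0.024 -1.     0.006]]
d [ 0.0002 -0.0058 -0.0005] dr [-0.32  0.04 -1.35] F [-7.93  0.49  1.24]
```

View pics/a5.png

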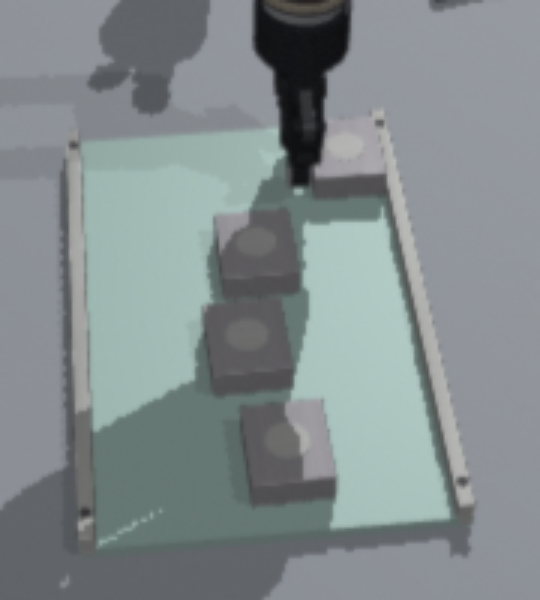

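W1 is flush: TCP x is 0.0537 against 0.054 predicted, with about 9 N of contact force. Next is W2.

>>> servo_tool(delta_pos=[[-0.008, 0, 0], [0, -0.045, 0], [0.006, -0.005, -0.055], [0.01, 0, -0.052], [0, 0.035, 0]], dr=[[0, 0, 0], [0, 0, -1.3], [0, 0, 0], [0, 0, 0], [0, 0, 0]], grip=[0.5, 0.5, 0.5, 0.5, 0.5])

```text
t: 7.58
tool_pos: [0.6233, 0.0003, 0.05]
tool_rot: [-1.568, 0.012, -0.035]
contact_force: [0.1, 0.1, 0.5]
opening: 0.0428
```

```bash
python3 -c "
from fit import *
tgt(np.load('plate.npy'),.063,.05,.033)"
```

```text
t 7.58 plate xy [[0.0673 0.0439]] z 0.05 q [-0.12  0.23  1.76  0.01  1.13 -1.66]
tool axes in plate
 [[ 1.     0.014 -0.004]
 [ 0.004  0.003  1.   ]
 [ 0.014 -1.     0.003]]
d [-0.0045  0.0169  0.006 ] dr [-0.19  0.23  0.83] F [0.07 0.14 0.45]
```

>>> servo_tool(delta_pos=[[0.002, 0.014, 0.006], [0, 0.005, 0], [-0.006, 0, 0], [-0.007, 0, 0], [-0.006, 0, 0]], dr=[[0, 0, 0.8], [0, 0, 0], [0, 0, 0], [0, 0, 0], [0, 0, 0]], grip=[0.5, 0.5, 0.5, 0.5, 0.5])

```text
t: 8.2
tool_pos: [0.6055, 0.0087, 0.0305]
tool_rot: [-1.567, 0.022, -0.022]
contact_force: [0.2, -0.7, 0.8]
opening: 0.0425
```

>>> servo_tool(delta_pos=[[-0.006, 0, 0], [-0.006, 0, 0]], dr=[[0, 0, 0], [0, 0, 0]], grip=[0.5, 0.5])

```text
t: 8.45
tool_pos: [0.5934, 0.0091, 0.0317]
tool_rot: [-1.568, 0.02, -0.024]
contact_force: [0.4, -0.3, -0.9]
opening: 0.0427
```

>>> servo_tool(delta_pos=[[-0.006, 0, 0], [-0.006, 0, 0]], dr=[[0, 0, 0], [0, 0, 0]], grip=[0.5, 0.5])

```text
t: 8.7
tool_pos: [0.5807, 0.0094, 0.0319]
tool_rot: [-1.568, 0.019, -0.025]
contact_force: [1.3, -1.2, -0.9]
opening: 0.0424
```

```bash
python3 -c "
from fit import *
tgt(np.load('plate.npy'),-.054,.05,.033)"
```

```text
t 8.7 plate xy [[0.0244 0.0515]] z 0.0319 q [-0.11  0.17  1.86  0.    1.1  -1.66]
tool axes in plate
 [[ 1.     0.003 -0.006]
 [ 0.006  0.003  1.   ]
 [ 0.003 -1.     0.003]]
d [-0.0784 -0.0013 -0.001 ] dr [-0.18  0.35  0.18] F [ 1.31 -1.18 -0.87]
```

>>> servo_tool(delta_pos=[[-0.006, 0, 0]], dr=[[0, 0, 0]], grip=[0.5])

```text
t: 8.82
tool_pos: [0.5743, 0.0095, 0.0319]
tool_rot: [-1.568, 0.019, -0.025]
contact_force: [0.6, 0.7, 0.2]
opening: 0.0429
```

>>> servo_tool(delta_pos=[[-0.006, 0, 0]], dr=[[0, 0, 0]], grip=[0.5])

```text
t: 8.95
tool_pos: [0.5679, 0.0097, 0.0319]
tool_rot: [-1.568, 0.019, -0.025]
contact_force: [0.8, 0.2, -0.2]
opening: 0.0424
```

```bash
python3 -c "
from fit import *
tgt(np.load('plate.npy'),-.054,.05,.033)
cv2.imwrite('pics/b1.png',cv2.resize(ctrl.get_image('side')[150:350,230:410,::-1],None,fx=3,fy=3))"
```

```text
t 8.95 plate xy [[0.0116 0.0514]] z 0.0319 q [-0.12  0.15  1.9   0.    1.1  -1.66]
tool axes in plate
 [[ 1.     0.003 -0.006]
 [ 0.006  0.003  1.   ]
 [ 0.003 -1.     0.003]]
d [-0.0656 -0.0013 -0.001 ] dr [-0.17  0.34  0.19] F [ 0.77  0.21 -0.23]
```

View pics/b1.png

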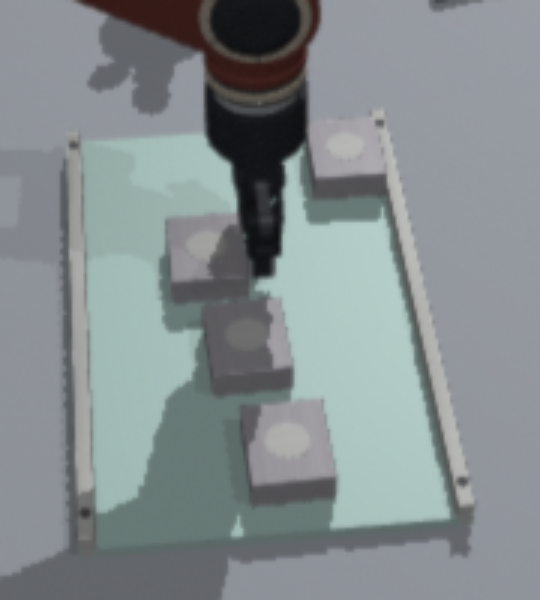

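W2 slid about 40 mm at roughly 0.8 N, so it is polished too. I'll hop over it and push it to the far rail.

>>> servo_tool(delta_pos=[[0.004, -0.042, 0], [-0.05, -0.005, 0], [-0.05, 0, 0], [0, 0.03, 0], [0, 0.018, 0]], dr=[[0, 0.3, 0], [0, 0, 0], [0, 0, 0], [0, 0, 0], [0, 0, 0]], grip=[0.5, 0.5, 0.5, 0.5, 0.5])

```text
t: 9.62
tool_pos: [0.469, 0.0128, 0.0341]
tool_rot: [-1.569, 0.021, -0.032]
contact_force: [0.3, 0.2, -0.4]
opening: 0.0428
```

```bash
python3 -c "
from fit import *
tgt(np.load('plate.npy'),-.08,.05,.033)"
```

```text
t 9.62 plate xy [[-0.0874  0.0512]] z 0.0341 q [-0.13 -0.09  2.13  0.    1.09 -1.67]
tool axes in plate
 [[ 1.     0.007 -0.001]
 [ 0.001  0.002  1.   ]
 [ 0.007 -1.     0.002]]
d [ 0.0074  0.0012 -0.0012] dr [-0.13  0.04  0.41] F [ 0.27  0.24 -0.4 ]
```

Current x is -0.087 and the goal is about +0.054, so 141 mm to go.

>>> servo_tool(delta_pos=[[0.01, 0.001, -0.001], [0.01, 0, 0], [0.012, 0, 0], [0.012, 0, 0], [0.012, 0, 0]], dr=[[0, 0, 0], [0, 0, 0], [0, 0, 0], [0, 0, 0], [0, 0, 0]], grip=[0.5, 0.5, 0.5, 0.5, 0.5])

```text
t: 10.25
tool_pos: [0.5281, 0.0098, 0.0335]
tool_rot: [-1.568, 0.023, -0.03]
contact_force: [-1.3, 0.3, -0.3]
opening: 0.0427
```

>>> servo_tool(delta_pos=[[0.012, 0, 0], [0.012, 0, 0], [0.012, 0, 0], [0.012, 0, 0], [0.012, 0, 0]], dr=[[0, 0, 0], [0, 0, 0], [0, 0, 0], [0, 0, 0], [0, 0, 0]], grip=[0.5, 0.5, 0.5, 0.5, 0.5])

```text
t: 10.88
tool_pos: [0.5927, 0.0077, 0.0339]
tool_rot: [-1.568, 0.022, -0.03]
contact_force: [-0.9, -0.3, 0.8]
opening: 0.0427
```

```bash
python3 -c "
from fit import *
tgt(np.load('plate.npy'),.054,.05,.033)"
```

```text
t 10.88 plate xy [[0.0365 0.0502]] z 0.0339 q [-0.11  0.2   1.84  0.    1.11 -1.65]
tool axes in plate
 [[ 1.     0.005 -0.001]
 [ 0.001  0.002  1.   ]
 [ 0.005 -1.     0.002]]
d [ 0.0175  0.001  -0.0002] dr [-0.14  0.04  0.28] F [-0.88 -0.28  0.78]
```

>>> servo_tool(delta_pos=[[0.006, 0, 0], [0.006, 0, 0], [0.004, 0, 0], [0.003, 0, 0], [0.003, 0, 0]], dr=[[0, 0, 0], [0, 0, 0], [0, 0, 0], [0, 0, 0], [0, 0, 0]], grip=[0.5, 0.5, 0.5, 0.5, 0.5])

```text
t: 11.5
tool_pos: [0.6098, 0.0073, 0.0311]
tool_rot: [-1.568, 0.037, -0.016]
contact_force: [-7.3, 0.3, 1.5]
opening: 0.0428
```

```bash
python3 -c "
from fit import *
tgt(np.load('plate.npy'),.054,.05,.033)"
```

```text
t 11.5 plate xy [[0.0536 0.0504]] z 0.0311 q [-0.11  0.25  1.78  0.    1.13 -1.65]
tool axes in plate
 [[ 1.    -0.013 -0.   ]
 [ 0.     0.003  1.   ]
 [-0.013 -1.     0.003]]
d [ 0.0004 -0.0019 -0.0004] dr [-0.16  0.01 -0.76] F [-7.29  0.29  1.55]
```

W2 is flush as well (x 0.0536). That leaves W3 and W4 as the ground pair, but I'll check by feel. W3 next.

>>> servo_tool(delta_pos=[[-0.008, 0, 0], [0, -0.045, 0], [0.006, -0.005, -0.05], [0.005, 0, -0.05], [0, 0.035, 0]], dr=[[0, 0, 0], [0, 0, -0.7], [0, 0, 0], [0, 0, 0], [0, 0, 0]], grip=[0.5, 0.5, 0.5, 0.5, 0.5])

```text
t: 12.12
tool_pos: [0.6139, -0.096, 0.0522]
tool_rot: [-1.572, 0.013, -0.035]
contact_force: [0.2, 1.2, -0.0]
opening: 0.043
```

```bash
python3 -c "
from fit import *
tgt(np.load('plate.npy'),.05,-.048,.032)"
```

```text
t 12.12 plate xy [[ 0.0612 -0.0527]] z 0.0522 q [-0.28  0.23  1.77  0.    1.14 -1.82]
tool axes in plate
 [[ 1.     0.014 -0.003]
 [ 0.003 -0.001  1.   ]
 [ 0.014 -1.    -0.001]]
d [-0.0114  0.02    0.0048] dr [0.07 0.17 0.8 ] F [ 0.15  1.19 -0.02]
```

>>> servo_tool(delta_pos=[[-0.002, 0.014, 0.005], [-0.006, 0.005, 0], [-0.006, 0, 0], [-0.007, 0, 0], [-0.007, 0, 0]], dr=[[0, 0, 0.8], [0, 0, 0], [0, 0, 0], [0, 0, 0], [0, 0, 0]], grip=[0.5, 0.5, 0.5, 0.5, 0.5])

```text
t: 12.75
tool_pos: [0.585, -0.0886, 0.033]
tool_rot: [-1.572, 0.022, -0.024]
contact_force: [5.5, -0.5, -1.8]
opening: 0.0429
```

>>> servo_tool(delta_pos=[[-0.006, 0, 0], [-0.006, 0, 0]], dr=[[0, 0, 0], [0, 0, 0]], grip=[0.5, 0.5])

```text
t: 13.0
tool_pos: [0.5747, -0.0886, 0.0351]
tool_rot: [-1.573, 0.016, -0.03]
contact_force: [4.3, -0.1, -0.3]
opening: 0.0426
```

>>> servo_tool(delta_pos=[[-0.006, 0, 0], [-0.006, 0, 0]], dr=[[0, 0, 0], [0, 0, 0]], grip=[0.5, 0.5])

```text
t: 13.25
tool_pos: [0.5628, -0.0884, 0.0357]
tool_rot: [-1.574, 0.014, -0.032]
contact_force: [4.9, 0.1, -0.5]
opening: 0.0425
```

```bash
python3 -c "
from fit import *
tgt(np.load('plate.npy'),-.054,-.048,.032)"
```

```text
t 13.25 plate xy [[ 0.0099 -0.0468]] z 0.0357 q [-0.29  0.14  1.9   0.    1.09 -1.83]
tool axes in plate
 [[ 1.     0.011 -0.005]
 [ 0.005 -0.003  1.   ]
 [ 0.011 -1.    -0.003]]
d [-0.0639  0.003  -0.0009] dr [0.16 0.26 0.64] F [ 4.92  0.07 -0.51]
```

W3 drags at about 4.9 N, so it is ground. I'll keep pushing toward the near rail, where the TCP should end at x of about -0.054.

>>> servo_tool(delta_pos=[[-0.01, 0.002, 0], [-0.01, 0.002, 0], [-0.01, 0, 0], [-0.01, 0, 0], [-0.01, 0, 0]], dr=[[0, 0, 0.4], [0, 0, 0.3], [0, 0, 0], [0, 0, 0], [0, 0, 0]], grip=[0.5, 0.5, 0.5, 0.5, 0.5])

```text
t: 13.88
tool_pos: [0.5128, -0.0876, 0.0333]
tool_rot: [-1.575, 0.02, -0.027]
contact_force: [4.5, -0.7, 0.2]
opening: 0.0424
```

```bash
python3 -c "
from fit import *
tgt(np.load('plate.npy'),-.054,-.048,.032)"
```

```text
t 13.88 plate xy [[-0.0402 -0.0477]] z 0.0333 q [-0.31  0.04  2.01 -0.    1.09 -1.85]
tool axes in plate
 [[ 1.     0.005 -0.004]
 [ 0.004 -0.004  1.   ]
 [ 0.005 -1.    -0.004]]
d [-0.0138  0.0013 -0.0002] dr [0.22 0.24 0.28] F [ 4.5  -0.73  0.17]
```

>>> servo_tool(delta_pos=[[-0.006, 0, 0], [-0.005, 0, 0], [-0.004, 0, 0], [-0.003, 0, 0]], dr=[[0, 0, 0], [0, 0, 0], [0, 0, 0], [0, 0, 0]], grip=[0.5, 0.5, 0.5, 0.5])

```text
t: 14.38
tool_pos: [0.498, -0.0878, 0.0353]
tool_rot: [-1.576, 0.011, -0.04]
contact_force: [13.4, 1.1, -2.4]
opening: 0.0428
```

>>> servo_tool(delta_pos=[[-0.004, 0, 0], [-0.004, 0, 0]], dr=[[0, 0, 0], [0, 0, 0]], grip=[0.5, 0.5])

```text
t: 14.62
tool_pos: [0.4975, -0.0888, 0.039]
tool_rot: [-1.578, -0.004, -0.058]
contact_force: [13.3, 0.9, -2.3]
opening: 0.0425
```

```bash
python3 -c "
from fit import *
tgt(np.load('plate.npy'),-.054,-.048,.032)"
```

```text
t 14.62 plate xy [[-0.0555 -0.0495]] z 0.039 q [-0.33 -0.03  2.07  0.    1.06 -1.86]
tool axes in plate
 [[ 0.999  0.039  0.001]
 [-0.    -0.007  1.   ]
 [ 0.039 -0.999 -0.007]]
d [0.0012 0.0071 0.0015] dr [ 0.42 -0.03  2.25] F [13.33  0.93 -2.32]
```

W3 is flush (13 N at the rail, TCP x -0.0555). Next is W4.

>>> servo_tool(delta_pos=[[0.01, 0, 0], [0.01, -0.045, 0], [0.045, -0.005, -0.04], [0.045, 0, -0.04], [0.02, 0, -0.02]], dr=[[0, 0, 1.2], [0, 0, 1], [0, 0, 0], [0, 0, 0], [0, 0, 0]], grip=[0.5, 0.5, 0.5, 0.5, 0.5])

```text
t: 15.25
tool_pos: [0.6177, -0.1923, 0.0868]
tool_rot: [-1.574, 0.041, -0.008]
contact_force: [-0.5, -1.0, 0.7]
opening: 0.0427
```

```bash
python3 -c "
from fit import *
tgt(np.load('plate.npy'),.066,-.151,.032)"
```

```text
t 15.25 plate xy [[ 0.0683 -0.1488]] z 0.0868 q [-0.41  0.25  1.66 -0.01  1.24 -1.95]
tool axes in plate
 [[ 1.    -0.021 -0.003]
 [ 0.003 -0.004  1.   ]
 [-0.021 -1.    -0.004]]
d [-0.0011  0.0548 -0.0019] dr [ 0.23  0.17 -1.21] F [-0.49 -0.95  0.66]
```

>>> servo_tool(delta_pos=[[0.003, 0.03, -0.002], [0.002, 0.02, 0], [-0.002, 0.004, 0], [-0.006, 0, 0], [-0.006, 0, 0]], dr=[[0, 0, -1.2], [0, 0, 0], [0, 0, 0], [0, 0, 0], [0, 0, 0]], grip=[0.5, 0.5, 0.5, 0.5, 0.5])

```text
t: 15.88
tool_pos: [0.6044, -0.1944, 0.0295]
tool_rot: [-1.572, 0.033, -0.016]
contact_force: [-0.5, 0.2, 0.4]
opening: 0.0426
```

```bash
python3 -c "
from fit import *
tgt(np.load('plate.npy'),-.054,-.151,.032)"
```

```text
t 15.88 plate xy [[ 0.0551 -0.1514]] z 0.0295 q [-0.43  0.3   1.72 -0.01  1.13 -1.96]
tool axes in plate
 [[ 1.    -0.011 -0.003]
 [ 0.003 -0.002  1.   ]
 [-0.011 -1.    -0.002]]
d [-0.1091 -0.0013  0.0007] dr [ 0.1   0.15 -0.62] F [-0.49  0.2   0.43]
```

>>> servo_tool(delta_pos=[[-0.006, 0, 0], [-0.006, 0, 0], [-0.006, 0, 0]], dr=[[0, 0, 0], [0, 0, 0], [0, 0, 0]], grip=[0.5, 0.5, 0.5])

```text
t: 16.25
tool_pos: [0.5893, -0.1945, 0.0336]
tool_rot: [-1.575, 0.024, -0.025]
contact_force: [4.9, 0.6, -0.9]
opening: 0.0427
```

>>> servo_tool(delta_pos=[[-0.006, 0, 0], [-0.006, 0, 0]], dr=[[0, 0, 0], [0, 0, 0]], grip=[0.5, 0.5])

```text
t: 16.5
tool_pos: [0.5773, -0.1944, 0.0344]
tool_rot: [-1.576, 0.023, -0.027]
contact_force: [4.0, 0.1, -0.9]
opening: 0.0429
```

```bash
python3 -c "
from fit import *
tgt(np.load('plate.npy'),-.054,-.151,.032)"
```

```text
t 16.5 plate xy [[ 0.0279 -0.1523]] z 0.0344 q [-0.45  0.23  1.79 -0.    1.11 -1.98]
tool axes in plate
 [[ 1.     0.003 -0.003]
 [ 0.003 -0.005  1.   ]
 [ 0.003 -1.    -0.005]]
d [-0.0819  0.0022  0.0015] dr [0.3  0.15 0.16] F [ 3.99  0.13 -0.88]
```

W4 drags at 4–5 N, so it is ground, which gives two of each kind. I'll push it to the near rail.

>>> servo_tool(delta_pos=[[-0.01, 0.001, 0], [-0.011, 0, 0], [-0.011, 0, 0], [-0.011, 0, 0], [-0.011, 0, 0]], dr=[[0, 0, 0], [0, 0, 0], [0, 0, 0], [0, 0, 0], [0, 0, 0]], grip=[0.5, 0.5, 0.5, 0.5, 0.5])

```text
t: 17.12
tool_pos: [0.5217, -0.1931, 0.0343]
tool_rot: [-1.577, 0.02, -0.03]
contact_force: [4.7, 1.0, -0.4]
opening: 0.0427
```

>>> servo_tool(delta_pos=[[-0.007, 0.001, 0], [-0.006, 0, 0], [-0.006, 0, 0], [-0.005, 0, 0]], dr=[[0, 0, 0], [0, 0, 0], [0, 0, 0], [0, 0, 0]], grip=[0.5, 0.5, 0.5, 0.5])

```text
t: 17.62
tool_pos: [0.4961, -0.1924, 0.0336]
tool_rot: [-1.577, 0.019, -0.032]
contact_force: [4.4, 0.4, -0.5]
opening: 0.0426
```

```bash
python3 -c "
from fit import *
tgt(np.load('plate.npy'),-.054,-.151,.032)"
```

```text
t 17.62 plate xy [[-0.0533 -0.1531]] z 0.0336 q [-0.51  0.06  1.99 -0.    1.08 -2.05]
tool axes in plate
 [[ 1.     0.008 -0.002]
 [ 0.002 -0.007  1.   ]
 [ 0.008 -1.    -0.007]]
d [-0.0008  0.0016  0.0021] dr [0.37 0.11 0.48] F [ 4.36  0.43 -0.45]
```

>>> servo_tool(delta_pos=[[-0.004, 0, 0], [-0.004, 0, 0], [-0.004, 0, 0]], dr=[[0, 0, 0], [0, 0, 0], [0, 0, 0]], grip=[0.5, 0.5, 0.5])

```text
t: 18.0
tool_pos: [0.4937, -0.1937, 0.038]
tool_rot: [-1.581, -0.0, -0.057]
contact_force: [14.6, 0.2, -2.0]
opening: 0.0427
```

>>> servo_tool(delta_pos=[[0.012, 0, 0], [0.01, -0.05, 0], [0.0, -0.06, 0], [-0.06, -0.04, 0], [-0.05, -0.03, 0]], dr=[[0, 0, 0], [0, 0, 0], [0, 0, 0], [0, 0, 0], [0, 0, 0]], grip=[0.5, 0.5, 0.5, 0.5, 0.5])

```text
t: 18.62
tool_pos: [0.4021, -0.1869, 0.2084]
tool_rot: [-1.572, 0.02, -0.032]
contact_force: [0.8, -0.8, 0.1]
opening: 0.0425
```

```bash
python3 -c "
from fit import *
p=np.load('plate.npy')
tgt(p,-.054,-.151,.032)
for n,(x0,y0,x1,y1),k in [('scene',(190,170,420,340),3.4),('side',(230,160,400,345),3.2)]:
    im=ctrl.get_image(n)[:,:,::-1]
    A=cv2.resize(im[y0:y1,x0:x1],None,fx=k,fy=k,interpolation=cv2.INTER_CUBIC)
    for X,Y in((.095,.153),(.095,.05),(-.095,-.048),(-.095,-.153)):
        b=box(X-.03,X+.03,Y-.036,Y+.036,.01,.036)
        q=((proj(n,w(p,b[[1,3,7,5]]))-[x0,y0]+.5)*k).astype(np.int32);cv2.polylines(A,[q],True,(0,0,255),1)
    cv2.imwrite(f'pics/f_{n}.png',A)"
```

```text
t 18.62 plate xy [[-0.1474 -0.1508]] z 0.2084 q [-0.6  -0.39  2.06  0.    1.46 -2.14]
tool axes in plate
 [[ 1.     0.008 -0.001]
 [ 0.001 -0.002  1.   ]
 [ 0.008 -1.    -0.002]]
d [ 9.200e-02  1.771e-01 -1.000e-04] dr [0.09 0.07 0.44] F [ 0.77 -0.82  0.11]
```

View pics/f_side.png

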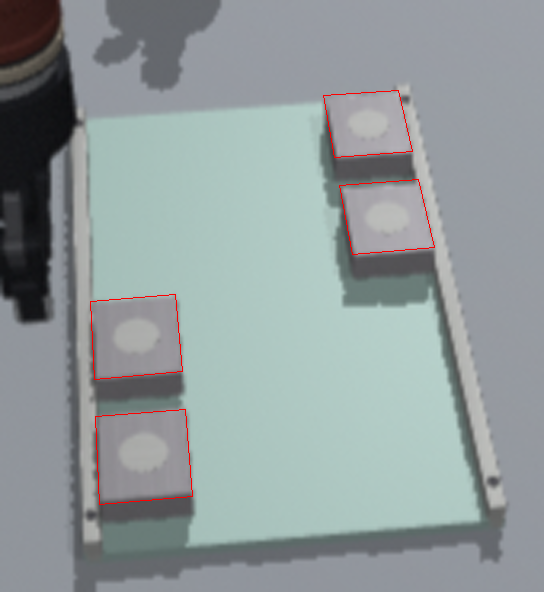

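View pics/f_scene.png

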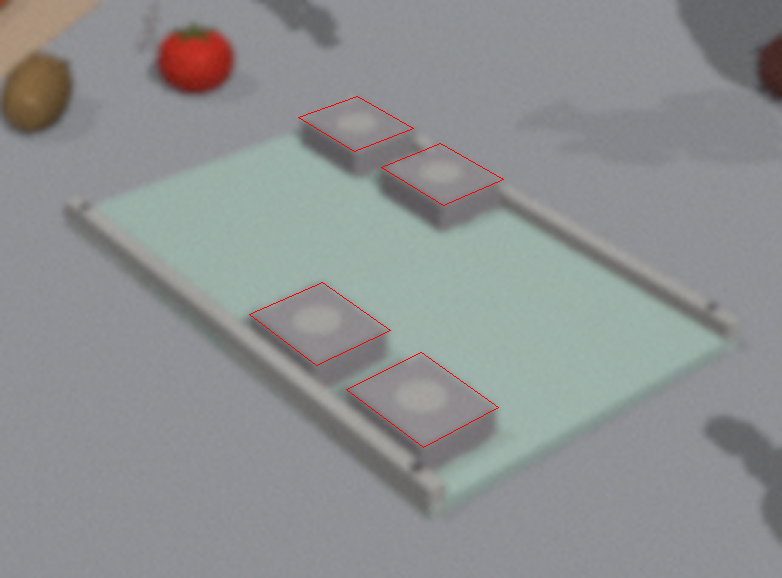

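All four weights match the predicted flush outlines (red) in both views, lying flat against their rails. The tomato and potato are where they were, and the gripper is clear of everything. I'm handing in.

```bash
python3 -c "
from station import ctrl
print(ctrl.finish_job())"
```

```text
the job is handed in; nothing more can be done
None
```

All four weights are against the rails they belong to, and I handed the job in at about 19 s of the 72 s allowed. The hand-in reported no verdict.

| Weight (from the left) | Drag felt | Underside | Rail | Contact force at the rail |
|---|---|---|---|---|
| 1 | about 0.7 N | polished | far | 8–10 N |
| 2 | about 0.8 N | polished | far | about 7 N |
| 3 | about 4.9 N | ground | near | about 13 N |
| 4 | 4–5 N | ground | near | about 15 N |

- **Method:** I pushed each weight along the glass with the two half-open fingertips. I never gripped or lifted one.
- **Position check:** In the last pictures from both cameras, all four weights match the flush outlines to within about 1–2 mm. The tool also stopped within about 3 mm of the flush position I had predicted at each rail.
- **Robot and bystanders:** The gripper was raised and touching nothing at hand-in. In the final scene view the tomato and potato had not moved. The seedling was only partly in the last pictures; the arm passed about 90 mm above it and never touched it.
- **Force readings:** They carry about 1 N of noise. The drags near 0.7 and 4.5 N were still clearly apart, and they gave two of each kind, as expected. No check failed or disagreed.

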